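# Shut the marked gas valve under its sliding cover

## Robot

A 6-joint arm with a two-finger parallel gripper is mounted at the origin on a cart in front of the work surface, level with it; the furniture and walls round the work are solid. World frame = base frame: x ahead of the robot, y to its left, z up, the work surface at z = 0. Lengths are in mm, angles in rad, forces in N, time in s.
With the tool pointing down it reaches from about 400 to 925 mm from the base axis. Payload 12.5 kg.
Tool frame: the origin (TCP) lies midway between the tips of the shut fingers; the grasp point (between the pads) lies 19 mm behind it; z points along the fingers, y is the line along which they close (so a half turn about z gives the same grasp; the last joint's range is limited). The gripper opens to 95 mm and grips with 3 to 60 N. Pads are 20 mm wide; open, the fingers measure 119 mm over their backs; the gripper's body (75 mm by 180 mm) begins 59 mm behind the grasp point.
Start: joints at [1.017, 0.491, 1.559, -0, 1.092, -0.106], TCP at [270.601, 563.402, 214.661] pointing down, gripper open.
Joint ranges: [-3.1, 3.1], [-0.84, 2.19], [0.05, 2.79], [-1.13, 4.28], [0.06, 2.93], [-2.69, 2.69]. Speed limits (rad/s): [2.22, 2.22, 2.79, 3.14, 3.14, 3.14].

## Interface

Orientations are given as [roll, pitch, yaw] about the fixed x, y, z axes, in that order (R = Rz(yaw) Ry(pitch) Rx(roll)).
In Python, from cell import env gives the robot as it stands.
- The arm moves only by the tool arm_command, never from a script. Its argument "targets" is a list of rows, each a list of 5 numbers: the shift along the tool's x, y, z in mm, then the turn about the tool's z in degrees, then the opening, from 0 (shut) to 1 (fully open). In form: [[tx, ty, tz, roll, fingers], ...]. A call has 1 to 5 rows; each row is the pose to reach, as a shift and turn from the pose commanded when the call began, along the tool's axes at that moment; what a row does not reach only later rows make up. A row lasts 1/10 s, in which the tool goes at most 50 mm and 8.59 degrees, less where a joint would pass 70% of its speed; a pose out of reach is approached as far as the arm can. A call with a gripper value outside its range is refused whole. The fingers move at their own pace and stop on an object; the grip force is fixed at half the most. Time passes only in rows, so rows that repeat a pose let the fingers close. It gives the time, the measured TCP pose, the force, the opening and the grip force at its end, in the units of the state.
- env.state(): the state, without advancing time (a new reading comes with each control period).
- env.read_camera(name): name is "side" or "top"; returns a dict with "frame" (480x640x3 uint8, red, green, blue), "vertical_fov" (degrees; the focal length in pixels is half the picture's height over the tangent of half this angle, whatever the lens; pixels are square), "cx", "cy" (the principal point, pixels), "world_from_camera" (4x4, takes a point from camera to world coordinates). Camera axes: x right, y down, z forward; pixel columns grow to the right and rows downward; lengths in mm; the calibration is good to about 2 mm. A picture is of the moment at which its call begins. There is no depth.
- env.job_done(): hands the job in; it is judged then, once.
The state is a dict: "t": time; "joints": joint angles; "qvel": joint speeds; "tau": joint torques, N m; "eef_pos": TCP position; "tcp_rot": TCP orientation; "ft_force": force on the tool from outside, world axes, zero at the start; "moment": the same for the moment, N m; "opening": opening from 0.0 (shut) to 1.0 (fully open); "grip_force": force on a finger pad.
Only numpy, scipy, OpenCV 4.12 (cv2) and the standard library are available. Lean on these libraries where they do the work, as an engineer would, in place of code of your own. Each camera call takes 0.05 s, during which the arm holds its last target. There are 200 camera calls.

## Task

Push the loose cover of the gas manifold box to the right with the fingertips (its upright rib is there to push on) until the whole valve well is uncovered, leaving it lying flat on the box: slide it, do not lift it. Then push the marked valve handle, the one with the round tag on its end, clockwise until it is fully shut against its stop. Leave the other handle open, and the things around the box where they are.

Things in the scene. Friction and masses are not known exactly. Their poses are not given: they have to be found in the camera images.
- manifold: Grey gas manifold box bolted to the bench, 266 (x) x 300 (y) mm; origin at the centre of its underside, z up, yaw at most 0.35 rad either way. Right half (-y): closed deck, top at z = 70. Left half (+y): open well. Guide lips and end stops rise round the top to z = 80, inside x -125..125, y -142..142. Low brass fittings stand out 26 mm from the left end.
- well (a point): Centre of the well's floor, at (0, 72, 14) mm of the box. The well is open above, 230 (x) x 120 (y) mm inside, its rim at z = 70. Two pipes run along y on its floor, at box x = -57.5 and 37.5, tops at z = 32; each has a valve at box y = 34. One valve is the marked one, the other the plain one; which is nearer to the robot varies.
- cover: Loose flat dark steel plate, 245 (x) x 136 (y) x 5 mm, 0.3 to 0.65 kg, origin at the centre of its underside, axes as the box's. It lies on the box (at box z = 70) between the guide lips with 2 mm play and hides the well at first (box y 66 to 72 mm). It slides to the right (-y) onto the deck, up to the end stop at box y = -74 mm. Sliding takes about 2 to 7 N.
- rib (a point): Centre of the top of the cover's upright rib, above the cover's origin, 28 mm above its underside. The rib stands in the cover's middle, 70 (x) x 10 (y) mm, with vertical faces to push on; a low pad 22 mm wide (y) at its foot rises 3 mm above the plate.
- marked_handle (a joint): Angle of the marked valve's lever, rad: 0 is open (lever along its pipe, pointing to +y of the box), 1.571 is fully shut against its stop (pointing to +x of the box). It turns clockwise seen from above about a vertical axis, needs about 2 N at its end and stays where it is left. Starts between 0 and 0.15.
- marked_pivot (a point): Point on the marked lever's vertical axis, at half the lever's thickness, 48 mm above the bench. The hub has a radius of 12 mm, top 59 mm above the bench.
- marked_tip (a point): Point in the marked lever 57 mm from its axis, under the round tag. The lever is a flat steel bar 14 mm wide, reaching 71 mm from its axis, from 44 to 52 mm above the bench. It alone carries on its end a flat round steel tag, diameter 28 mm, whose top is 58 mm above the bench.
- plain_handle (a joint): Angle of the other valve's lever, the same bar without a tag; values as for marked_handle. Starts between 0 and 0.15 and is to stay open.
- plain_pivot (a point): Point on the plain lever's vertical axis, 48 mm above the bench.
- plain_tip (a point): Point in the plain lever 57 mm from its axis, 48 mm above the bench.
- coupon_0: Bystander: flat steel test coupon, 50x75x13 mm, left of the box; loose; origin at the centre of its underside.
- bolt_0: Bystander: hex bolt, 22x59x19 mm, lying in front of the box; loose; origin at the centre of its underside.
- tube_offcut_1: Bystander: square steel tube offcut, 38x85x38 mm, left of the box; loose; origin at the centre of its underside.
- nut_tin: Bystander: open tin of nuts, diameter 68, height 43 mm, right of the box; loose; origin at the centre of its underside.
- weld_magnet_1: Bystander: arrow-shaped welding magnet, 57x88x16 mm, lying right of the box; loose; origin at the centre of its underside.
- centre_punch: Bystander: steel centre punch, diameter 13, 122 mm long, in front of the box; loose; origin at the centre of its underside.

How it is judged (in metres and radians):
On the way, in this order (a step that is already met when the one before it is completed fails the run):
1. the cover is slid onto the deck, the well is uncovered (y of cover in the frame of manifold below -0.052 m and z of cover in the frame of manifold below 0.076 m), for 0.2 s.
2. the marked handle is pushed shut (value of joint marked_handle above 1.47 rad), for 0.2 s.
At the end, for the whole second after the job is handed in: The marked handle is within 0.1 rad of its shut stop, the plain handle is still open (below 0.35 rad), and the cover lies flat and at rest on the box with its origin beyond y = -52 mm of the box, so that the well is uncovered (all of step 1 and value of joint marked_handle above 1.47 rad and value of joint plain_handle below 0.35 rad and angle between cover's own z axis and vertical below 0.05 rad and linear speed of cover below 0.01 m/s); the robot touches nothing.
It fails at once if the cover is lifted off the box (more than 8 mm) or tipped (more than 0.12 rad) (z of cover in the frame of manifold above 0.078 m or angle between cover's own z axis and vertical above 0.12 rad).
It fails at once if the plain handle is turned towards shut (beyond 0.35 rad) (not (value of joint plain_handle below 0.35 rad)).
It fails at once if a bystander is moved more than 25 mm (distance of any of coupon_0, bolt_0, tube_offcut_1, nut_tin, weld_magnet_1, centre_punch from where it was at the start of the episode above 0.025 m).
It also fails if it takes over 51 s, if anything falls off the work surface, if the arm or the gripper's body presses on something with over 40 N, if the wrist force passes 120 N, or if a joint passes its speed limit or range.

## Working session

There is one attempt and no reset: what is moved stays moved. The work goes in short steps, Python scripts to look and compute and a tool call to move; the robot and the scene stay as the last step left them, time stands still between calls to the robot, and variables do not carry over. Pictures are saved under pics/ and viewed, at most 10 in all, crops included, and the job is handed in when it is done.

Besides the shell and the picture viewer there is one more tool, called as name([rows], argument=value, ...), one row to a line, values as JSON. arm_command: Moves the arm, as the interface text tells. Its arguments: {"type":"object","properties":{"targets":{"type":"array","items":{"type":"array","items":{"type":"number"}}}},"required":["targets"]}

```bash
mkdir -p pics
cat > h.py <<'E'
import numpy as np, cv2
from cell import env
def cam(n):
    c=env.read_camera(n); f=240/np.tan(np.radians(c["vertical_fov"])/2)
    return c,f
def ray(c,f,u,v,z):
    T=np.array(c["world_from_camera"]); d=T[:3,:3]@np.array([(u-c["cx"])/f,(v-c["cy"])/f,1]); o=T[:3,3]
    return o+d*(z-o[2])/d[2]
def proj(c,f,p):
    T=np.array(c["world_from_camera"]); q=T[:3,:3].T@(np.array(p)-T[:3,3]); return q[:2]/q[2]*f+[c["cx"],c["cy"]]
E
python3 - <<'E'
from h import *
for n in("side","top"):
    c,f=cam(n); cv2.imwrite(f"pics/{n}0.png",c["frame"][:,:,::-1]); print(n,f,c["cx"],c["cy"],np.round(c["world_from_camera"],3).tolist())
print(env.state())
E
```

```text
side 544.9223911683954 322.1674223557966 234.50070563836863 [[0.865, -0.224, 0.449, 110.048], [-0.501, -0.402, 0.766, -684.038], [0.009, -0.888, -0.461, 545.237], [0.0, 0.0, 0.0, 1.0]]
top 534.209108242871 318.44297474858166 241.68506182455909 [[0.02, -0.989, 0.145, 436.687], [-1.0, -0.02, 0.004, 61.019], [-0.001, -0.145, -0.989, 1059.193], [0.0, 0.0, 0.0, 1.0]]
{'t': 0.1, 'joints': array([ 1.01739649e+00,  4.91501522e-01,  1.55940611e+00,  2.38532720e-06,
        1.09172055e+00, -1.05624834e-01]), 'qvel': array([ 0.00078319, -0.00174191, -0.00114571,  0.00065003, -0.00040456,
        0.00026079]), 'tau': array([ 2.37593798e-03, -6.13621402e+01, -2.58614856e+01,  6.93867705e-02,
        4.69580793e-02, -2.79891822e-06]), 'eef_pos': array([270.47256254, 563.19037926, 214.11273723]), 'tcp_rot': array([-3.14056312e+00, -1.11277582e-04,  2.69381649e+00]), 'ft_force': array([-0.45865559, -0.35467513,  0.21389068]), 'moment': array([0.00046254, 0.03212555, 0.00897641]), 'grip_force': 0.0, 'opening': 1.0014209390223827}
```

View pics/top0.png

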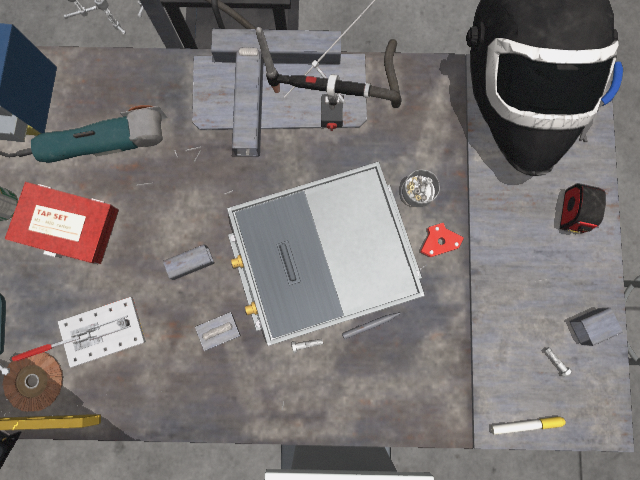

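View pics/side0.png

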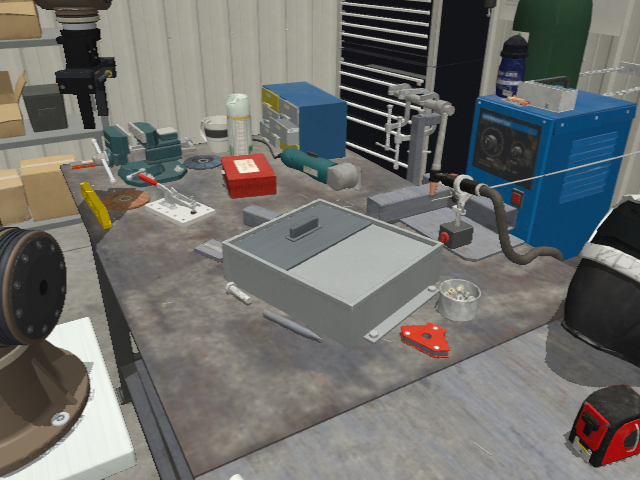

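The top view shows the box with its rim corners at about (229,208), (379,164), (423,294) and (268,344). The rib is near (289,262), the red magnet and the tin are to the right, and the bolt and punch are in front. The side view confirms this and shows the cover over the left half with the arm clear of it.

Run:
```python
from h import *
c,f=cam("top"); P=np.array([ray(c,f,*p,80)[:2] for p in[(229,208),(379,164),(423,294),(268,344)]])
fl,fr,nr,nl=P
print(P.round(0).tolist(), [np.linalg.norm(a-b).round(0) for a,b in[(fl,fr),(fr,nr),(nr,nl),(nl,fl)]])
ang=lambda d:np.degrees(np.arctan2(d[1],d[0]))
print("yaw",ang(fl-nl),ang(fr-nr),ang(fl-fr)-90,ang(nl-nr)-90, "ctr",P.mean(0))
g=cv2.cvtColor(c["frame"],cv2.COLOR_RGB2HSV)
yaw=np.radians((ang(fl-nl)+ang(fr-nr)+ang(fl-fr)+ang(nl-nr)-180)/4);R=np.array([[np.cos(yaw),-np.sin(yaw)],[np.sin(yaw),np.cos(yaw)]])
box=lambda p:R.T@(p-P.mean(0))
for n,p,z in[("ribtop ends a",(280,243),98),("b",(297,282),98),("cov far",(305,192),75),("cov near",(341,315),75)]:
    w=ray(c,f,*p,z)[:2];print(n,w.round(0),box(w).round(0))
for bx in[(-57.5,34),(37.5,34),(-57.5,91),(37.5,91),(0,69),(0,-60)]: print(bx,(P.mean(0)+R@bx).round(0))
x,y,w,h=215,150,220,210
cr=c["frame"][y:y+h,x:x+w,::-1];cv2.imwrite("pics/t1.png",cv2.resize(cr,None,fx=2.8,fy=2.8,interpolation=cv2.INTER_CUBIC))
```

```text
[[640.0, 234.0], [731.0, -46.0], [487.0, -128.0], [392.0, 152.0]] [np.float64(294.0), np.float64(257.0), np.float64(296.0), np.float64(261.0)]
yaw 18.15087964693113 18.457827509917983 17.923221858041245 18.83589812411327 ctr [562.49213693  52.99516172]
ribtop ends a [573. 135.] [36. 74.]
b [503. 102.] [-41.  65.]
cov far [675.  93.] [119.   2.]
cov near [446.  21.] [-120.    6.]
(-57.5, 34) [497.  67.]
(37.5, 34) [587.  97.]
(-57.5, 91) [479. 121.]
(37.5, 91) [569. 151.]
(0, 69) [541. 118.]
(0, -60) [581.  -4.]
```

View pics/t1.png

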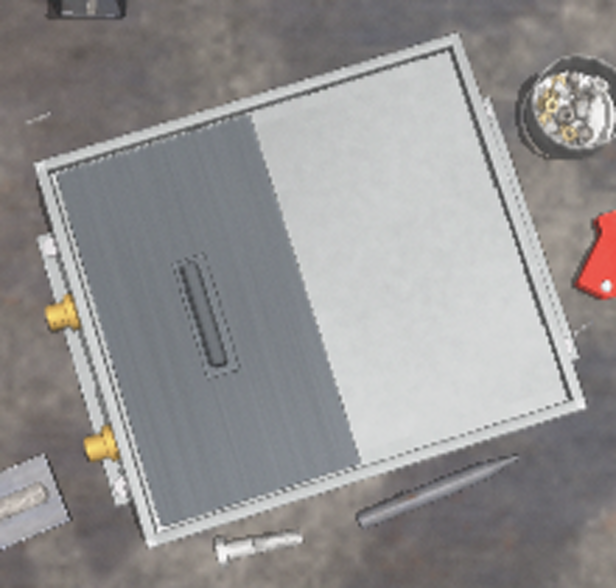

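```bash
cat >> h.py <<'E'
from scipy.spatial.transform import Rotation as Ro
C=np.array([562.3,53.3]); Y=np.radians(18.35); RB=np.array([[np.cos(Y),-np.sin(Y)],[np.sin(Y),np.cos(Y)]])
def rep(bx=None,by=None,z=None,yaw=108.35):
    s=env.state(); p=s["eef_pos"]; R=Ro.from_euler("xyz",s["tcp_rot"]).as_matrix()
    print("t",round(s["t"],2),"tcp",p.round(1),"box",(RB.T@(p[:2]-C)).round(1),"yaw",np.degrees(s["tcp_rot"][2]).round(1),"F",s["ft_force"].round(1),"open",round(s["opening"],2))
    if bx is not None:
        w=C+RB@[bx,by]; print("shift",(R.T@(np.array([*w,z])-p)).round(1),"roll",round((np.degrees(s["tcp_rot"][2])-yaw+180)%360-180,1))
E
python3 -c "
from h import *
rep(0,108,150)"
```

```text
t 0.15 tcp [270.5 563.2 214.2] box [-116.4  575.9] yaw 154.3 F [-0.4 -0.2  0.6] open 1.0
shift [-408.8 -255.6   64.4] roll 46.0
```

arm_command([
  [-410,-255,60,46,0.3],
  [-410,-255,60,46,0.3],
  [-410,-255,60,46,0.3],
  [-410,-255,60,46,0.3],
  [-410,-255,60,46,0.3],
])

```text
t: 0.65
eef_pos: [404.4, 352.4, 183.6]
tcp_rot: [3.141, -0.0, 1.938]
ft_force: [1.3, 0.1, -0.0]
opening: 0.633
grip_force: 0.0
```

```bash
python3 -c "
from h import *
rep(0,108,150)"
```

```text
t 0.65 tcp [404.4 352.4 183.6] box [-55.7 333.6] yaw 111.0 F [ 1.3  0.1 -0. ] open 0.63
shift [-227.9   45.1   33.6] roll 2.7
```

arm_command([
  [-225,45,30,2.7,0.3],
  [-225,45,30,2.7,0.3],
  [-225,45,30,2.7,0.3],
  [-225,45,30,2.7,0.3],
  [-225,45,30,2.7,0.3],
])

```text
t: 1.15
eef_pos: [528.9, 158.1, 153.2]
tcp_rot: [-3.141, 0.0, 1.895]
ft_force: [0.7, 0.6, -0.6]
opening: 0.307
grip_force: 0.0
```

arm_command([
  [0,0,0,0,0.3],
  [0,0,0,0,0.3],
  [0,0,0,0,0.3],
])

```text
t: 1.45
eef_pos: [527.1, 161.7, 153.9]
tcp_rot: [-3.141, -0.0, 1.897]
ft_force: [-0.2, 0.1, 0.5]
opening: 0.3
grip_force: 0.0
```

Run:
```python
from h import *
rep(0,108,85)
c,f=cam("side"); cv2.imwrite("pics/s2.png",cv2.resize(c["frame"][120:360,180:480,::-1],None,fx=2.4,fy=2.4))
```

```text
t 1.45 tcp [527.1 161.7 153.9] box [  0.7 113.9] yaw 108.7 F [-0.2  0.1  0.5] open 0.3
shift [-6.  -0.7 68.9] roll 0.4
```

View pics/s2.png

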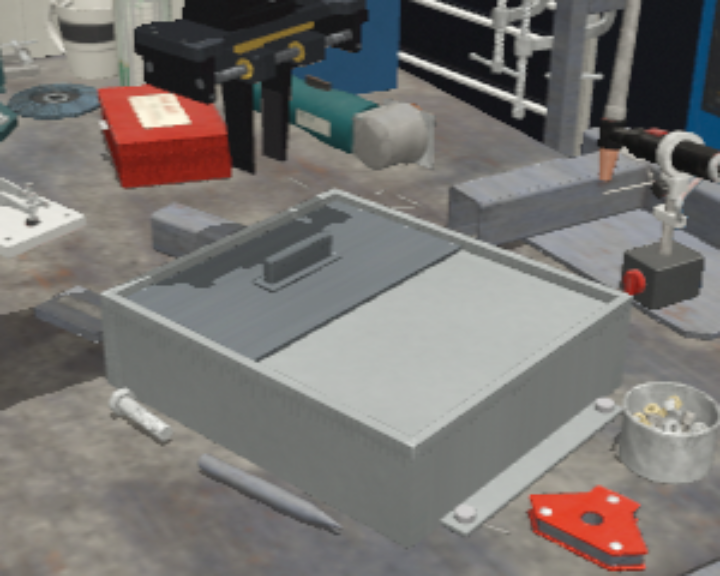

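The side view shows both fingertips above the cover, behind the rib (crop rib at about (298,258)), with nothing in the way. I'll descend now.

arm_command([
  [-5,0,35,0,0.3],
  [-5,0,60,0,0.3],
  [-5,0,68,0,0.3],
  [-5,0,68,0,0.3],
])

```text
t: 1.9
eef_pos: [528.6, 156.9, 85.3]
tcp_rot: [-3.14, -0.0, 1.898]
ft_force: [-0.1, 0.2, -0.1]
opening: 0.305
grip_force: 0.0
```

arm_command([
  [-8,0,0,0,0.3],
  [-14,0,0,0,0.3],
  [-20,0,0,0,0.3],
  [-26,0,0,0,0.3],
  [-34,0,0,0,0.3],
])

```text
t: 2.4
eef_pos: [540.5, 124.2, 86.8]
tcp_rot: [3.14, -0.001, 1.896]
ft_force: [-2.0, 6.6, 5.6]
opening: 0.3
grip_force: 3.5
```

Run:
```python
from h import *
rep(0,-50,85)
```

```text
t 2.4 tcp [540.5 124.2  86.8] box [ 1.6 74.1] yaw 108.6 F [-2.   6.6  5.6] open 0.3
shift [-124.1   -2.2    1.7] roll 0.3
```

arm_command([
  [-12,0,0,0,0.3],
  [-24,0,0,0,0.3],
  [-36,0,0,0,0.3],
  [-48,0,0,0,0.3],
  [-60,0,0,0,0.3],
])

```text
t: 2.9
eef_pos: [559.7, 67.0, 86.8]
tcp_rot: [3.14, -0.001, 1.896]
ft_force: [-1.4, 6.3, 6.6]
opening: 0.298
grip_force: 3.7
```

Run:
```python
from h import *
rep(0,-52,85)
c,f=cam("side"); cv2.imwrite("pics/s3.png",cv2.resize(c["frame"][120:360,180:480,::-1],None,fx=2.4,fy=2.4))
```

```text
t 2.9 tcp [559.7  67.   86.8] box [ 1.8 13.8] yaw 108.6 F [-1.4  6.3  6.6] open 0.3
shift [-65.8  -2.1   1.7] roll 0.3
```

View pics/s3.png

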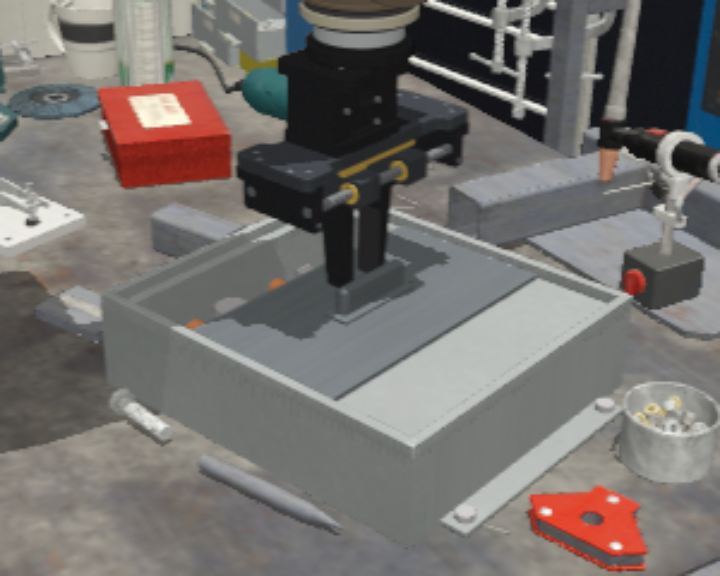

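The cover slides flat under the fingertips. A round tag is already visible in the well at about (230,303). I'll push on.

arm_command([
  [-14,0,0,0,0.3],
  [-28,0,0,0,0.3],
  [-42,0,0,0,0.3],
  [-54,0,0,0,0.3],
  [-63,0,0,0,0.3],
])

```text
t: 3.45
eef_pos: [579.6, 7.2, 86.4]
tcp_rot: [3.141, -0.001, 1.896]
ft_force: [-2.5, 6.8, 5.6]
opening: 0.298
grip_force: 3.5
```

arm_command([
  [0,0,0,0,0.3],
  [15,0,0,0,0.3],
  [15,0,0,0,0.3],
])

```text
t: 3.75
eef_pos: [573.8, 23.3, 85.7]
tcp_rot: [-3.141, -0.0, 1.898]
ft_force: [-0.4, 0.4, 0.1]
opening: 0.299
grip_force: 0.0
```

arm_command([
  [0,0,-40,0,0],
  [0,0,-80,0,0],
  [100,0,-100,0,0],
  [150,0,-100,0,0],
  [200,0,-100,0,0],
])

```text
t: 4.25
eef_pos: [526.2, 164.4, 184.0]
tcp_rot: [3.14, 0.0, 1.896]
ft_force: [0.6, 0.6, -0.9]
opening: 0.004
grip_force: 0.0
```

Run:
```python
from h import *
rep()
c,f=cam("top"); cv2.imwrite("pics/t4.png",cv2.resize(c["frame"][150:360,215:435,::-1],None,fx=2.8,fy=2.8,interpolation=cv2.INTER_CUBIC))
```

```text
t 4.25 tcp [526.2 164.4 184. ] box [  0.7 116.8] yaw 108.7 F [ 0.6  0.6 -0.9] open 0.0
```

View pics/t4.png

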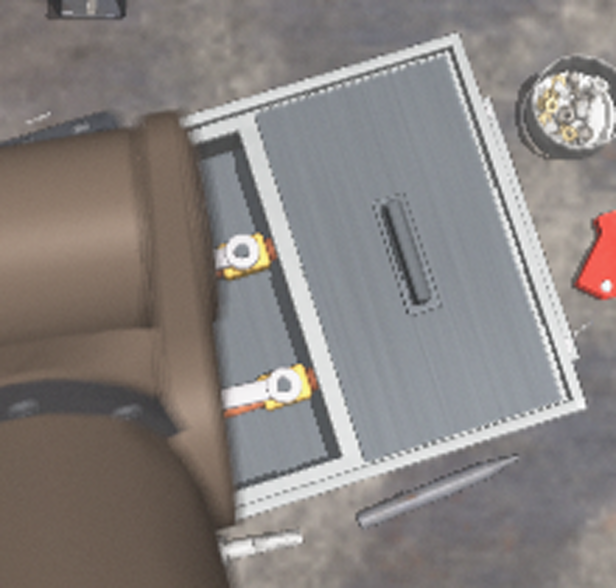

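The cover now lies over the deck, its left edge near crop (256,120)–(365,462). The valve hubs are at about (243,250) and (286,384), but the arm hides the levers, so I'll move it aside.

arm_command([
  [200,-50,-30,0,0],
  [200,-50,-30,0,0],
  [200,-50,-30,0,0],
  [200,-50,-30,0,0],
  [200,-50,-30,0,0],
])

```text
t: 4.8
eef_pos: [412.8, 339.6, 214.0]
tcp_rot: [3.141, -0.001, 1.901]
ft_force: [0.0, -0.1, 0.6]
opening: 0.003
grip_force: 0.0
```

Run:
```python
from h import *
rep()
c,f=cam("top"); cv2.imwrite("pics/t5.png",cv2.resize(c["frame"][180:350,215:385,::-1],None,fx=3.5,fy=3.5,interpolation=cv2.INTER_CUBIC))
for u,v in[(243,250),(286,384)]:
    w=ray(c,f,215+u/2.8,150+v/2.8,59); print("hub",w.round(0),(RB.T@(w[:2]-C)).round(0))
```

```text
t 4.8 tcp [412.8 339.6 214. ] box [-51.8 318.9] yaw 108.9 F [ 0.  -0.1  0.6] open 0.0
hub [587.  97.  59.] [37. 34.]
hub [497.  66.  59.] [-58.  33.]
```

View pics/t5.png

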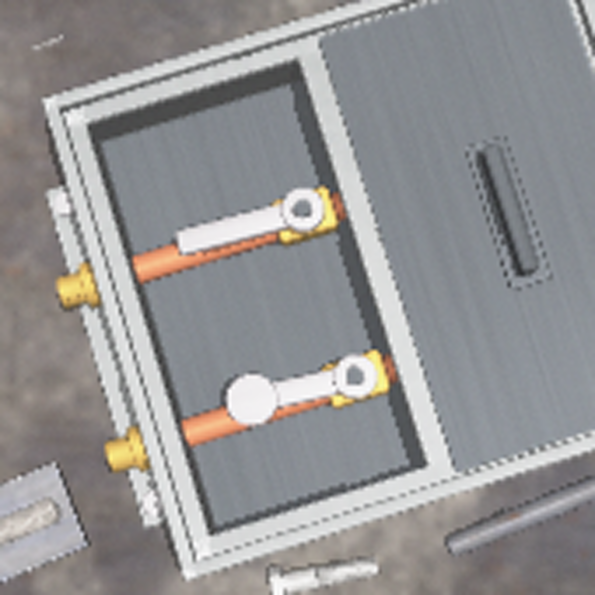

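The top crop shows both levers open. The marked lever with the round tag at (252,399) is the near one, hub (355,376); the plain lever is the far one. The hub positions match the given geometry to within 1 mm, so I'll approach the near (−x) side of the tag.

arm_command([
  [-233,-42,64,0.5,0],
  [-233,-42,64,0.5,0],
  [-233,-42,64,0.5,0],
  [-233,-42,64,0.5,0],
  [-233,-42,64,0.5,0],
])

```text
t: 5.35
eef_pos: [450.4, 99.0, 148.6]
tcp_rot: [-3.141, 0.0, 1.888]
ft_force: [1.5, 0.5, -0.6]
opening: 0.007
grip_force: 0.0
```

arm_command([
  [0,0,0,0,0],
  [0,0,0,0,0],
  [0,0,0,0,0],
])

```text
t: 5.65
eef_pos: [450.6, 102.2, 149.3]
tcp_rot: [3.141, 0.0, 1.888]
ft_force: [-0.4, 1.2, 0.3]
opening: 0.001
grip_force: 0.0
```

Run:
```python
from h import *
rep(-95,86,46)
c,f=cam("side"); 
print("tag",(RB.T@(ray(*cam("top"),0,0,0)[:2]*0+0)).shape)
cv2.imwrite("pics/s6.png",cv2.resize(c["frame"][120:360,180:480,::-1],None,fx=2.4,fy=2.4))
T=np.array(c["world_from_camera"]);p=env.state()["eef_pos"];print("tip px in crop",((proj(c,f,p)-[180,120])*2.4).round(0))
```

```text
t 5.65 tcp [450.6 102.2 149.3] box [-90.7  81.5] yaw 108.2 F [-0.4  1.2  0.3] open 0.0
shift [  4.4  -4.4 103.3] roll -0.2
tag (2,)
tip px in crop [197. 217.]
```

View pics/s6.png

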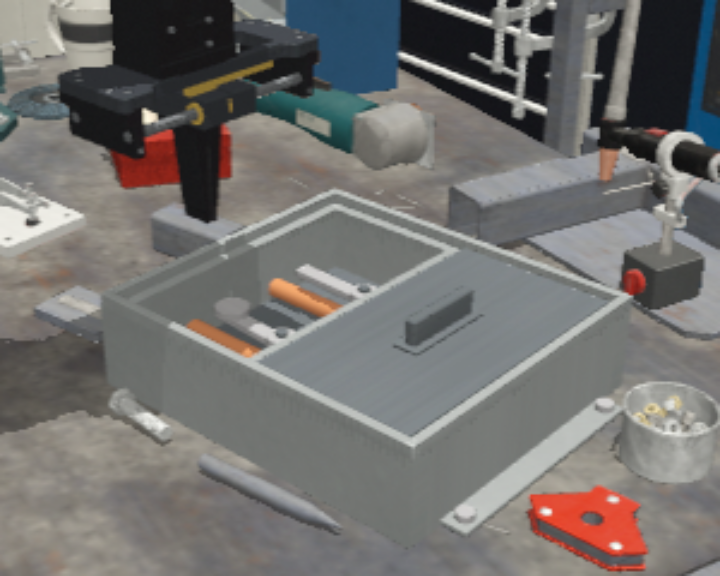

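The side crop shows the shut fingertips at about (197,217), above the near part of the well, and the marked tag at (235,310). The cover lies flat over the deck. I'll descend beside the tag.

arm_command([
  [4,-4,30,0,0],
  [4,-4,60,0,0],
  [4,-4,85,0,0],
  [4,-4,103,0,0],
  [4,-4,103,0,0],
])

```text
t: 6.25
eef_pos: [444.5, 105.3, 44.7]
tcp_rot: [-3.139, -0.001, 1.89]
ft_force: [0.3, 0.4, 0.7]
opening: 0.002
grip_force: 0.0
```

Run:
```python
from h import *
for b in[(-82.5,86),(-68,91),(-53,91.5),(-38.5,88.5),(-25,82),(-14,71.5),(-5.5,59),(-5.5,54)]: rep(*b,46)
```

```text
t 6.25 tcp [444.5 105.3  44.7] box [-95.4  86.4] yaw 108.3 F [0.3 0.4 0.7] open 0.0
shift [-0.4 12.9 -1.3] roll -0.1
t 6.25 tcp [444.5 105.3  44.7] box [-95.4  86.4] yaw 108.3 F [0.3 0.4 0.7] open 0.0
shift [ 4.6 27.4 -1.4] roll -0.1
t 6.25 tcp [444.5 105.3  44.7] box [-95.4  86.4] yaw 108.3 F [0.3 0.4 0.7] open 0.0
shift [ 5.1 42.4 -1.4] roll -0.1
t 6.25 tcp [444.5 105.3  44.7] box [-95.4  86.4] yaw 108.3 F [0.3 0.4 0.7] open 0.0
shift [ 2.1 56.9 -1.5] roll -0.1
t 6.25 tcp [444.5 105.3  44.7] box [-95.4  86.4] yaw 108.3 F [0.3 0.4 0.7] open 0.0
shift [-4.3 70.4 -1.5] roll -0.1
t 6.25 tcp [444.5 105.3  44.7] box [-95.4  86.4] yaw 108.3 F [0.3 0.4 0.7] open 0.0
shift [-14.8  81.4  -1.6] roll -0.1
t 6.25 tcp [444.5 105.3  44.7] box [-95.4  86.4] yaw 108.3 F [0.3 0.4 0.7] open 0.0
shift [-27.3  89.9  -1.6] roll -0.1
t 6.25 tcp [444.5 105.3  44.7] box [-95.4  86.4] yaw 108.3 F [0.3 0.4 0.7] open 0.0
shift [-32.3  90.   -1.6] roll -0.1
```

arm_command([
  [0,13,-1,0,0],
  [3,20,-1,0,0],
  [5,27,-1,0,0],
  [5,35,-1,0,0],
  [5,42,-1,0,0],
])

```text
t: 6.75
eef_pos: [484.2, 122.6, 47.6]
tcp_rot: [3.141, 0.0, 1.889]
ft_force: [-2.4, -2.8, 4.6]
opening: 0.006
grip_force: 2.5
```

Run:
```python
from h import *
for b in[(-38.5,88.5),(-25,82),(-14,71.5),(-5.5,59),(-5.5,54)]: rep(*b,46)
```

```text
t 6.75 tcp [484.2 122.6  47.6] box [-52.3  90.4] yaw 108.2 F [-2.4 -2.8  4.6] open 0.01
shift [-1.8 13.8  1.6] roll -0.1
t 6.75 tcp [484.2 122.6  47.6] box [-52.3  90.4] yaw 108.2 F [-2.4 -2.8  4.6] open 0.01
shift [-8.3 27.3  1.7] roll -0.1
t 6.75 tcp [484.2 122.6  47.6] box [-52.3  90.4] yaw 108.2 F [-2.4 -2.8  4.6] open 0.01
shift [-18.8  38.3   1.7] roll -0.1
t 6.75 tcp [484.2 122.6  47.6] box [-52.3  90.4] yaw 108.2 F [-2.4 -2.8  4.6] open 0.01
shift [-31.2  46.9   1.7] roll -0.1
t 6.75 tcp [484.2 122.6  47.6] box [-52.3  90.4] yaw 108.2 F [-2.4 -2.8  4.6] open 0.01
shift [-36.2  46.9   1.7] roll -0.1
```

arm_command([
  [0,7,0,0,0],
  [-2,14,0,0,0],
  [-5,21,0,0,0],
  [-8,27,0,0,0],
  [-13,33,0,0,0],
])

```text
t: 7.25
eef_pos: [519.0, 120.1, 47.1]
tcp_rot: [-3.14, -0.0, 1.888]
ft_force: [-2.9, -0.1, -0.8]
opening: 0.004
grip_force: 1.3
```

Run:
```python
from h import *
for b in[(-14,71.5),(-5.5,59),(-5.5,54)]: rep(*b,46)
c,f=cam("side"); cv2.imwrite("pics/s7.png",cv2.resize(c["frame"][180:330,200:400,::-1],None,fx=4,fy=4,interpolation=cv2.INTER_CUBIC))
```

```text
t 7.25 tcp [519.  120.1  47.1] box [-20.1  77.1] yaw 108.2 F [-2.9 -0.1 -0.8] open 0.0
shift [-5.5  6.1  1. ] roll -0.2
t 7.25 tcp [519.  120.1  47.1] box [-20.1  77.1] yaw 108.2 F [-2.9 -0.1 -0.8] open 0.0
shift [-18.   14.6   1. ] roll -0.2
t 7.25 tcp [519.  120.1  47.1] box [-20.1  77.1] yaw 108.2 F [-2.9 -0.1 -0.8] open 0.0
shift [-23.   14.6   1. ] roll -0.2
```

View pics/s7.png

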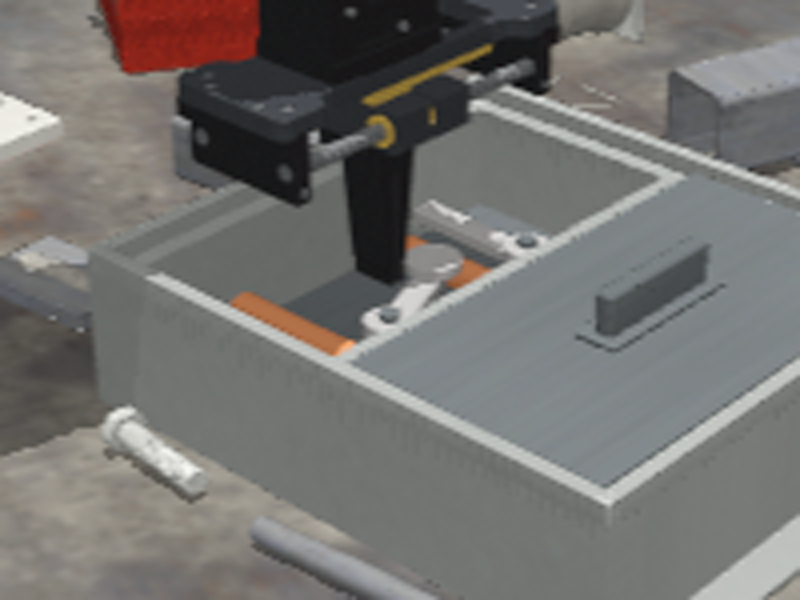

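The close side view shows the marked lever turned most of the way, tag at (435,262) and hub (388,316), with the finger behind it and the plain lever untouched. Next I'll push it to the stop.

arm_command([
  [-5,6,0,0,0],
  [-11,10,0,0,0],
  [-17,13,0,0,0],
  [-20,13,0,0,0],
  [-23,13,0,0,0],
])

```text
t: 7.8
eef_pos: [537.0, 106.2, 47.0]
tcp_rot: [-3.14, -0.006, 1.886]
ft_force: [-14.6, 55.4, 5.2]
opening: 0.007
grip_force: 28.4
```

Run:
```python
from h import *
rep(-5.5,54,46)
```

```text
t 7.8 tcp [537.  106.2  47. ] box [-7.4 58.2] yaw 108.1 F [-14.6  55.4   5.2] open 0.01
shift [-4.2  1.9  1. ] roll -0.3
```

The fingers are firmly against the stop at box y ≈ 58, as expected for fully shut. I'll ease off, retreat up and check.

arm_command([
  [2,0,0,0,0],
  [2,0,0,0,0],
  [12,0,0,0,0],
  [20,0,0,0,0],
  [20,0,0,0,0],
])

```text
t: 8.3
eef_pos: [532.8, 121.9, 47.3]
tcp_rot: [3.141, 0.0, 1.889]
ft_force: [0.7, 0.8, -0.4]
opening: 0.008
grip_force: 0.0
```

arm_command([
  [0,0,-40,0,0],
  [0,0,-80,0,0],
  [0,0,-120,0,0],
  [50,0,-150,0,0],
  [100,0,-150,0,0],
])

```text
t: 8.8
eef_pos: [505.4, 209.3, 200.2]
tcp_rot: [3.135, 0.001, 1.884]
ft_force: [1.2, 0.9, -0.1]
opening: 0.007
grip_force: 0.0
```

arm_command([
  [200,-40,0,0,0],
  [200,-40,0,0,0],
  [200,-40,0,0,0],
  [200,-40,0,0,0],
  [200,-40,0,0,0],
])

```text
t: 9.3
eef_pos: [401.2, 390.5, 196.8]
tcp_rot: [3.141, -0.001, 1.892]
ft_force: [1.1, -0.2, -0.0]
opening: 0.007
grip_force: 0.0
```

arm_command([
  [0,0,0,0,0],
  [0,0,0,0,0],
  [0,0,0,0,0],
])

```text
t: 9.6
eef_pos: [404.2, 385.9, 196.7]
tcp_rot: [3.141, 0.0, 1.886]
ft_force: [0.7, 0.7, 0.4]
opening: 0.004
grip_force: 0.0
```

Run:
```python
from h import *
rep()
c,f=cam("top"); cv2.imwrite("pics/t8.png",cv2.resize(c["frame"][150:360,165:475,::-1],None,fx=2.5,fy=2.5,interpolation=cv2.INTER_CUBIC))
```

```text
t 9.6 tcp [404.2 385.9 196.7] box [-45.3 365.5] yaw 108.1 F [0.7 0.7 0.4] open 0.0
```

View pics/t8.png

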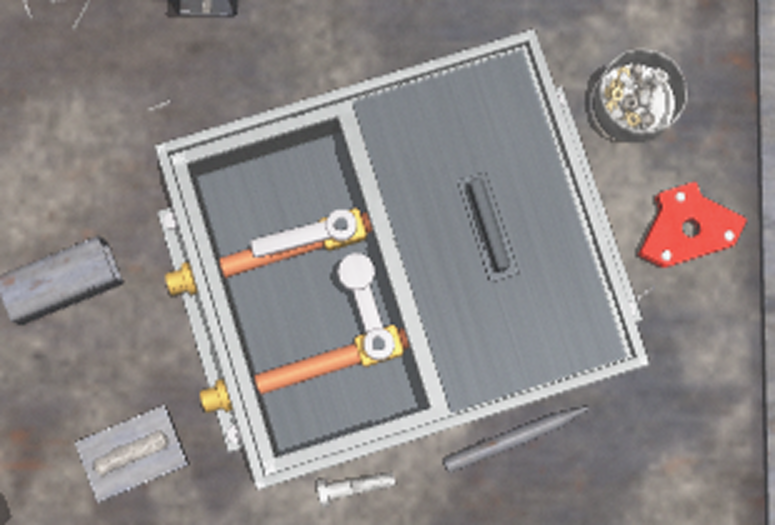

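The top view shows the marked lever pointing to box +x (tag (356,271), hub (380,344)), the plain lever still open, the cover on the deck and the bystanders in place. I'll check the numbers, then hand in.

Run:
```python
from h import *
c,f=cam("top")
b=lambda u,v,z:RB.T@(ray(c,f,165+u/2.5,150+v/2.5,z)[:2]-C)
h,t,r=b(380,344,59),b(356,271,58),b(487,225,98)
d=t-h; a=np.arctan2(d[0],d[1]); print(h,t,np.linalg.norm(d),"angle",a,"rib",r)
if a>1.47 and r[1]<-55: print(env.job_done())
```

```text
[-58.64896825  33.04766745] [-0.73559534 34.11366085] 57.92318278733256 angle 1.5523917170206976 rib [ -1.34472534 -66.29308716]
the job is handed in; nothing more can be done
None
```

The job is handed in: the cover lies on the deck (measured box y ≈ −66 mm), the marked handle is shut (measured about 1.55 rad), and in the last picture the plain handle is still open and the bystanders look unmoved.

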